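# Put the roll away and snap the bread keeper shut

### The arm

A 6-joint arm with a two-finger parallel gripper is mounted at the origin on the work surface. World frame = base frame: x ahead of the robot, y to its left, z up, the work surface at z = 0. Lengths are in m, angles in rad, forces in N, time in s.
With the tool pointing down it reaches from about 0.35 to 0.85 m from the base axis. Payload 8.1 kg.
Tool frame: the origin (TCP) lies between the finger pads; the fingertips stand 11 mm ahead of it and the grasp point (between the pads) lies 8 mm behind it (tips_ahead is the z of the fingertips in the tool frame, in m); z points along the fingers, y is the line along which they close (so a half turn about z gives the same grasp; the last joint's range is limited). The gripper opens to 93 mm and grips with 3 to 60 N. Pads are 15 mm wide; open, the fingers measure 128 mm over their backs; the gripper's body (75 mm by 188 mm) begins 65 mm behind the grasp point.
Start: joints at [1.158, 0.13, 1.488, -0, 1.523, -0.085], TCP at [0.193, 0.568, 0.23] pointing down, gripper open.
Joint ranges: [-2.96, 2.96], [-0.89, 2.26], [0.02, 2.5], [-1.34, 4.48], [0, 2.73], [-2.66, 2.66]. Speed limits (rad/s): [2.39, 2.39, 2.79, 3.14, 3.14, 3.14].

### API

Orientations are given as a rotation vector (axis times angle).
In Python, from plant import read_state, read_camera, close_job, tips_ahead gives the robot as it stands. The module is installed in compiled form; this text tells all that it offers.
- The arm moves only by the tool move_arm, never from a script. Its argument "plan" is a list of rows, each a list of 7 numbers: the turn, a rotation vector about the tool's x, y, z in units of 6 degrees (1.0 is 6 degrees), then the shift along the tool's x, y, z in units of 25 mm (1.0 is 25 mm), then the finger opening in mm, from 0 to 93. A call has exactly 10 rows; each row shifts and turns the commanded pose from where the row before left it, along the tool's axes as they then stand; what a row does not reach is not made up. A row lasts 1/10 s, in which the tool goes at most 50 mm and 8.59 degrees, less where a joint would pass 70% of its speed; a pose out of reach is approached as far as the arm can. A call is refused whole if a number of a shift passes 1 or a number of a turn 1, either way. A call with a gripper value outside its range is refused whole. The fingers move at their own pace and stop on an object; "force" is the grip in N (left out, the last holds). Time passes only in rows, so rows that do not move let the fingers close, or fill a call up. It gives the time, the measured TCP pose, the force, the opening and the grip force at its end, in the units of the state.
- read_state(): the state, without advancing time (a new reading comes with each control period).
- read_camera(name): name is "scene" or "side" or "wrist"; returns a dict with "frame" (384x512x3 uint8, red, green, blue), "z_map" (384x512 float32, m along the optical axis (not along the pixel's ray), 0 where there is no reading), "fx", "fy", "cx", "cy" (pixels), "rvec" (rotation vector, rad) and "tvec" (3), from world to camera coordinates, as OpenCV has them. Camera axes: x right, y down, z forward; pixel columns grow to the right and rows downward; lengths in m; the calibration is good to about 2 mm. A picture is of the moment at which its call begins.
- close_job(): hands the job in; it is judged then, once.
The state is a dict: "t": time; "q": joint angles; "dq": joint speeds; "joint_torque": joint torques, N m; "tool_pos": TCP position; "orientation": TCP orientation; "force": force on the tool from outside, world axes, zero at the start; "wrist_torque": the same for the moment, N m; "opening": finger opening in m; "gripper_force": force on a finger pad.
Only numpy, scipy, OpenCV 4.12 (cv2) and the standard library are available. Lean on these libraries where they do the work, as an engineer would, in place of code of your own. Each camera call takes 0.05 s, during which the arm holds its last target. There are 200 camera calls.

### The job

Lay the bread roll from the wooden board inside the open bread keeper under the wire rack and let go of it; then swing the red lid down, without slamming it, and press it against its rubber seal until the spring catch snaps over the steel lip and holds it fully shut by itself. Press firmly but never harder than about 35 N anywhere on the keeper or its stand, and leave all the other things on the counter where they are.

Things in the scene. Friction and masses are not known exactly. Their poses are not given: they have to be found in the camera images.
- keeper: white bread keeper fixed to the counter: open box 180 mm (along its x) by 200 mm (along its y) by 70 mm high, walls 5 mm, inner floor 6 mm above the counter. Origin: centre of the box's underside, on the counter; x points away from the robot, y towards the lid's hinge, z up. A fixed wire rack on a stand roofs it over (see rack_front)
- rack_front (a point): middle of the rack's front bar, at its lower front: 76 mm towards -x of the box's centre, 294 mm up. The rack runs 220 mm back from here and 165 mm to each side, so a vertical tool does not fit over the box: reach in below its edge, tilted about 40 degrees. The front is open; two rear posts stand at the keeper's x = 140, y = +-165 mm, their 12 mm feet run forward to x = -50 mm
- lid (a joint): angle of the red lid (180 x 200 x 12 mm, 0.2 kg): 0 = shut, 1.55 = upright. Stiff hinge: it stays where it is left. At about 0.065 its lip meets the catch; below 0.045 it squeezes the seal, which pushes back ever harder (13 N at the free edge when shut). The catch snaps over the lip near 0.00; a rigid stop follows at -0.012. Let go uncaught, it stays at 0.02 or more; caught, it rests at 0.00 to 0.01
- lid_hinge (a point): point on the lid's hinge axis, at the middle of its length: 100 mm towards +y of the keeper's origin and 72 mm above the counter; the axis runs along the keeper's x. The lid's underside passes through this axis; its top (outer) face lies 12 mm from it
- lid_press (a point): point on the lid's outer (top) face on its centre line, 175 mm from the hinge axis, 25 mm short of the free edge; moves with the lid. A good place to press: 15 to 20 N here carry the lid past seal and catch
- lid_lip (a point): middle of the outer end of the steel lip, 60 mm wide and 6 mm thick, that sticks out 10 mm from the lid's free edge, level with the lid's underside; 210 mm from the hinge axis
- catch (a joint): angle of the steel spring catch on the keeper's -y side: 0 = at rest (upright, its nose over the lip's place); grows to about 0.13 as the lip pushes it outwards, and springs back by itself
- catch_nose (a point): underside of the tip of the catch's nose, 40 mm wide along the keeper's x, 78 mm above the counter; it hooks over the lip when the lid is shut. The catch's top is 100 mm above the counter
- board: wooden board 200 x 150 x 14 mm fixed on the counter; origin at the centre of its underside
- roll: crusty rigid bread roll, 112 mm long along its x, about 46 mm wide along y and 42 mm high, 0.08 kg, flat underside; origin at the centre of its underside. It may lie anywhere in the box
- jam_jar: bystander: red jam jar, 64 mm across, 85 mm high, origin at the centre of its underside
- oil_bottle: bystander: amber bottle, 60 mm across, 200 mm high, origin at the centre of its underside
- mug: bystander: blue mug, 80 mm across, 90 mm high, handle towards its +y, origin at the centre of its underside
- bowl: bystander: white bowl, 120 mm across, 50 mm high, origin at the centre of its underside
- salt_tin: bystander: metal tin, 68 mm across, 100 mm high, origin at the centre of its underside
- spatula: bystander: spatula 200 mm long lying along its x, less than 35 mm high, origin under its middle
- pastry_brush: bystander: brush 180 mm long lying along its x, less than 35 mm high, origin under its middle
Not all that is in view belongs to the job. Of the things like the roll, leave any that is blue, green or turquoise; of the rest the larger one is meant.

How it is judged:
By the outcome, as a careful person would: the job done as asked, in the order asked, and still so for the second after the job is handed in, with the robot touching nothing.
It also fails if it takes over 64 s, if anything falls off the work surface, if the arm or the gripper's body presses on something with over 40 N, if the wrist force passes 120 N, or if a joint passes its speed limit or range.

## Working session

There is one attempt and no reset: what is moved stays moved. The work goes in short steps, Python scripts to look and compute and a tool call to move; the robot and the scene stay as the last step left them, time stands still between calls to the robot, and variables do not carry over. Pictures are saved under pics/ and viewed, at most 10 in all, crops included, and the job is handed in when it is done.

Besides the shell and the picture viewer there is one more tool, called after ">>>" by a JSON object that holds its "api" and its "payload". move_arm: Moves the arm, as the interface text tells. Its arguments: {"type":"object","properties":{"plan":{"type":"array","items":{"type":"array","items":{"type":"number"}}},"force":{"type":"number"}},"required":["plan"]}

```bash
mkdir -p pics
python3 - <<'E'
from plant import *
import cv2,numpy as np
s=read_state();print(s,tips_ahead)
ims=[]
for n in("scene","side"):
    c=read_camera(n);np.savez(n+"0.npz",**c);cv2.imwrite(f"pics/{n}0.png",c["frame"][:,:,::-1])
    R=cv2.Rodrigues(c["rvec"])[0];print(n,c["fx"],c["cx"],c["cy"],-R.T@np.ravel(c["tvec"]),R[2])
E
```

```text
{'t': 0.0, 'q': array([ 1.15760565e+00,  1.31173248e-01,  1.48927391e+00, -1.49034415e-05,
        1.52296581e+00, -8.54070961e-02]), 'dq': array([-5.66787700e-04, -9.23870657e-05, -2.20474779e-03,  7.71786297e-05,
       -4.04506568e-04, -8.43072799e-04]), 'joint_torque': array([ 5.15600223e-04, -5.59860563e+01, -4.91750443e+01,  7.65727786e-02,
        3.58987204e-02, -1.66243603e-04]), 'tool_pos': array([0.19293811, 0.56756362, 0.22858315]), 'orientation': array([-5.12507090e-01, -3.09906472e+00,  2.77632963e-03]), 'force': array([ 0.28982539, -0.87265925, -0.32282703]), 'wrist_torque': array([-0.02282488,  0.0198114 ,  0.0310624 ]), 'gripper_force': 0.0, 'opening': 0.09275742650939854} 0.011
scene 348.24637625140724 250.82642214259292 193.81413381952152 [ 1.06204879 -0.48895384  1.23895694] [-0.45817163  0.37676317 -0.80506414]
side 408.38135473838554 258.75959558777856 190.60684464832028 [-0.05669189 -0.82852618  0.80240597] [ 0.45837408  0.72111877 -0.51950064]
```

```bash
ls -la pics
```

```text
total 664
drwxr-xr-x 2 agent agent   4096 Dec  3 11:08 .
drwxr-xr-x 3 agent agent   4096 Dec  3 11:08 ..
-rw-r--r-- 1 agent agent 342848 Dec  3 11:08 scene0.png
-rw-r--r-- 1 agent agent 324869 Dec  3 11:08 side0.png
```

View pics/scene0.png

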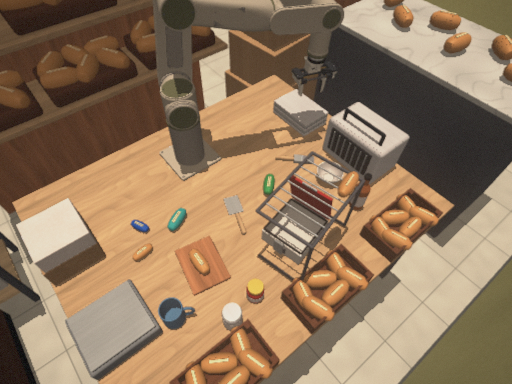

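View pics/side0.png

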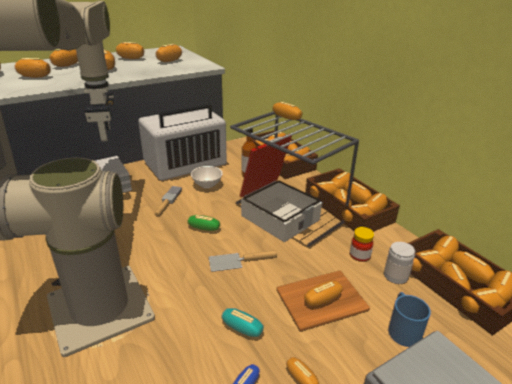

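The scene view shows the roll on the board at (200,260) and the keeper at about (295,235), with the red lid up at (312,195) under the rack. In the side view the roll is at (323,293), the box at (283,208) and the lid at (263,170). A smaller roll, which I'll leave alone, is at (142,252) in the scene view.

```bash
cat > h.py <<'E'
import numpy as np,cv2
from scipy.spatial.transform import Rotation as Ro
def cloud(c):
    z=c["z_map"].astype(float);v,u=np.mgrid[:z.shape[0],:z.shape[1]]
    P=np.stack([(u-c["cx"])/c["fx"]*z,(v-c["cy"])/c["fy"]*z,z],-1)
    R=cv2.Rodrigues(np.asarray(c["rvec"],float))[0]
    W=(P-np.ravel(c["tvec"]))@R; W[z<=0]=np.nan; return W
def rect(W,m):
    p=W[m][:,:2]; p=p[np.isfinite(p).all(1)]
    r=cv2.minAreaRect((p*1000).astype(np.float32)); b=cv2.boxPoints(r)
    return np.round(r[0],1),np.round(r[1],1),round(r[2],1),len(p)
def comp(m,uv):
    n,l=cv2.connectedComponents(m.astype(np.uint8)); return l==l[uv[1],uv[0]]
E
python3 - <<'E'
from h import *
for n,ur,uk in(("scene",(200,260),None),("side",(323,293),None)):
    c=dict(np.load(n+"0.npz"));W=cloud(c);f=c["frame"].astype(int)
    hsv=cv2.cvtColor(c["frame"],cv2.COLOR_RGB2HSV)
    print(n,"px roll",W[ur[1],ur[0]],hsv[ur[1],ur[0]])
    z=W[...,2]
    table=W[(abs(z)<.02)&(W[...,0]>.3)&(W[...,0]<.8)]; print("table z med",np.median(table[:,2]))
    v,u=np.mgrid[:384,:512]
    near=np.hypot(u-ur[0],v-ur[1])<45
    print("roll",rect(W,comp((z>.024)&near&(z<.08),ur)), np.nanmax(z[comp((z>.024)&near&(z<.08),ur)]))
    bd=near&(z>.008)&(z<.08)
    print("board",rect(W,comp(bd,ur)))
    red=((hsv[...,0]<6)|(hsv[...,0]>174))&(hsv[...,1]>150)&(hsv[...,2]>60)
    k,l,st,ce=cv2.connectedComponentsWithStats(red.astype(np.uint8))
    for i in range(1,k):
        if st[i,4]>40:
            p=W[l==i];p=p[np.isfinite(p).all(1)];print("red",st[i],ce[i],np.median(p,0),p.min(0),p.max(0))
E
```

```text
scene px roll [ 0.51010283 -0.27258174  0.05606609] [ 23  85 233]
table z med -0.0001899664263405084
roll (array([ 500.7, -274.9]), array([108.3,  46.4]), 0.3, 312) 0.06276310781516437
board (array([ 504. , -267.3]), array([149.8, 201.1]), 79.1, 1869)
red [317 191  15  10  52] [323.80769231 195.46153846] [0.66952228 0.16226617 0.26447644] [0.64443013 0.1523017  0.25089418] [0.69855592 0.17223351 0.26888497]
red [247 290  17   9  41] [254.68292683 295.3902439 ] [ 0.74295055 -0.20173678  0.0543306 ] [ 0.70894511 -0.21320623  0.04571222] [ 0.75204863 -0.16590565  0.06412545]
side px roll [ 0.4858412  -0.28855806  0.0516176 ] [ 17 205 219]
table z med 0.0009066837701052862
roll (array([ 495.6, -278.5]), array([ 45.1, 107.9]), 86.6, 641) 0.06272744935091674
board (array([ 500.9, -269.3]), array([153.2, 201.4]), 79.4, 3302)
red [242 144  42  52 912] [262.14802632 166.99232456] [0.5828592  0.16683059 0.17181726] [0.51208056 0.12361719 0.07784425] [0.68894002 0.21181587 0.26907497]
red [353 240  19  11 109] [361.88990826 245.36697248] [ 0.69903192 -0.20434747  0.05692846] [ 0.68660825 -0.21648367  0.04440572] [ 0.7308944  -0.1740853   0.06614194]
```

Run:
```python
from h import *
Rim=[];Red=[];Cl=[];Roll=[]
for n in("scene","side"):
    c=dict(np.load(n+"0.npz"));W=cloud(c);hsv=cv2.cvtColor(c["frame"],cv2.COLOR_RGB2HSV)
    x,y,z=np.moveaxis(W,-1,0)
    reg=(x>.42)&(x<.85)&(y>-.17)&(y<.27)
    m=reg&(z>.062)&(z<.078)&(hsv[...,1]<90); Rim.append(W[m]); Cl.append(W[reg&(z>.01)])
    red=((hsv[...,0]<6)|(hsv[...,0]>174))&(hsv[...,1]>150)&reg&(z>.07); Red.append(W[red])
    rr=(abs(x-.5)<.08)&(abs(y+.276)<.045)&(z>.026)&(z<.08); Roll.append(W[rr])
    p=W[m];r=cv2.minAreaRect((p[:,:2]*1000).astype(np.float32));print(n,"rim",r,len(p))
    p=W[rr];mu=p.mean(0);e=np.linalg.eigh(np.cov(p[:,:2].T))[1][:,1];print("roll ang",np.degrees(np.arctan2(e[1],e[0])),mu,np.percentile(p[:,2],[50,90,97]))
P=np.vstack(Cl)
def plan(P,name,lo,hi):
    im=np.zeros((440,430,3),np.uint8)+255
    for q in P: 
        cc=int(255*min(max((q[2]-lo)/(hi-lo),0),1)); cv2.circle(im,(int((q[0]-.42)*1000),int((.27-q[1])*1000)),1,tuple(int(i) for i in cv2.applyColorMap(np.uint8([[cc]]),cv2.COLORMAP_JET)[0,0]),-1)
    cv2.imwrite(name,im); return im
a=plan(P[P[:,2]<.11],0 or "pics/a.png",0,.11);b=plan(P[P[:,2]>.11],"pics/b.png",.11,.36)
cv2.imwrite("pics/ab.png",cv2.resize(np.hstack([a,b]),(800,410)))
p=np.vstack(Red);mu=p.mean(0);w,v=np.linalg.eigh(np.cov(p.T));print("lid",mu,np.sqrt(w),v[:,0],len(p),np.percentile(p,[1,99],axis=0))
```

```text
scene rim ((689.778076171875, 88.87804412841797), (245.87159729003906, 361.2289123535156), 81.02430725097656) 377
roll ang 179.26297713190786 [ 0.50581984 -0.27675498  0.04904167] [0.05040492 0.05616978 0.05804565]
side rim ((647.6260375976562, 67.9583740234375), (227.91896057128906, 271.7720642089844), 13.674549102783203) 581
roll ang 175.26484616949807 [ 0.48857707 -0.2843226   0.04799888] [0.04983793 0.05655503 0.05801166]
lid [0.59324066 0.16526084 0.18102032] [0.00193979 0.04963818 0.06064036] [-0.21707797  0.94129386  0.25854019] 1029 [[0.51575284 0.12818397 0.08145613]
 [0.69023988 0.20750673 0.26750449]]
```

View pics/ab.png

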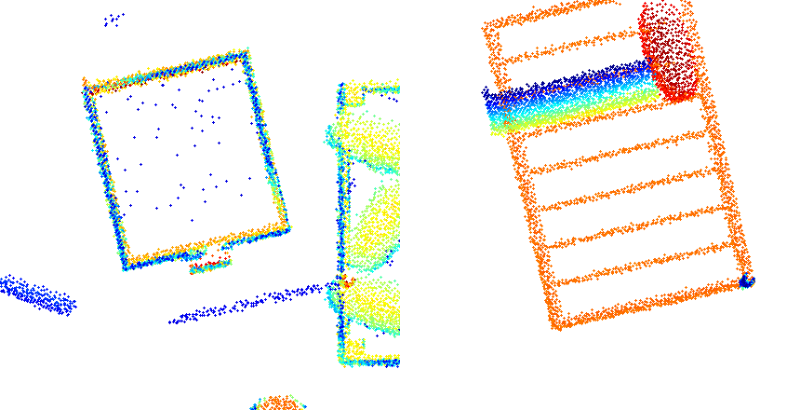

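The plan map shows the box outline with yaw about 13° and corners near (83,90), (247,52), (288,230) and (125,268). The catch is at (210,265), and the lid leans about 75° open. Next I'll fit the box and profile the hand for clearance.

Run:
```python
from h import *
p=[];H=[];roll=[]
T=np.array([.19294,.56756,.22858]);R=Ro.from_rotvec([-.5125,-3.09906,.0028]).as_matrix();print(R.round(3))
for n in("scene","side"):
    c=dict(np.load(n+"0.npz"));W=cloud(c).reshape(-1,3);W=W[np.isfinite(W).all(1)]
    p.append(W);q=(W-T)@R;q=q[(q[:,2]<.02)&(q[:,2]>-.45)&(np.hypot(q[:,0],q[:,1])<.17)&(W[:,2]>.15)];H.append(q)
P=np.vstack(p)
for yaw in(11.5,12.5,13.5):
    a=np.radians(yaw);Rk=np.array([[np.cos(a),-np.sin(a)],[np.sin(a),np.cos(a)]])
    k=(P[:,:2]-[.62,.098])@Rk
    w=(P[:,2]>.03)&(P[:,2]<.074)
    def edge(i,lo,hi,j,w=w):
        s=k[w&(k[:,i]>lo)&(k[:,i]<hi)&(abs(k[:,j])<.07),i];return np.percentile(s,[3,97]).round(4),s.std().round(5)
    print(yaw,edge(0,-.11,-.075,1),edge(0,.075,.11,1),edge(1,-.108,-.08,0),edge(1,.075,.112,0))
    b=(P[:,2]>.28)&(P[:,2]<.32)
    s=k[b&(k[:,0]<-.06)&(k[:,0]>-.09)&(abs(k[:,1])<.15)];print("bar",s[:,0].mean(),s[:,0].std(),len(s))
    print(" catch z>.085",k[(P[:,2]>.08)&(P[:,2]<.105)&(k[:,1]<-.09)&(k[:,1]>-.14)&(abs(k[:,0])<.06)].mean(0))
q=np.vstack(H)
for z in np.arange(0.01,-.45,-.03):
    s=q[(q[:,2]<=z)&(q[:,2]>z-.03)]
    if len(s)>3: print("hand z",round(z,2),np.percentile(s[:,:2],[1,99],axis=0).round(3).tolist(),len(s))
```

```text
[[-0.947  0.322 -0.001]
 [ 0.322  0.947 -0.002]
 [ 0.    -0.002 -1.   ]]
11.5 (array([-0.0926, -0.0821]), np.float64(0.00285)) (array([0.0823, 0.0925]), np.float64(0.00277)) (array([-0.1038, -0.0926]), np.float64(0.00279)) (array([0.0912, 0.1018]), np.float64(0.00283))
bar -0.06989254707943421 0.004650568382800548 579
 catch z>.085 [-0.00075014 -0.10944603]
12.5 (array([-0.0925, -0.0824]), np.float64(0.0027)) (array([0.0825, 0.0919]), np.float64(0.00257)) (array([-0.1036, -0.0927]), np.float64(0.00254)) (array([0.0912, 0.1018]), np.float64(0.00265))
bar -0.06984338128725291 0.004443342116801096 592
 catch z>.085 [-0.00205544 -0.10941767]
13.5 (array([-0.0921, -0.0825]), np.float64(0.00274)) (array([0.0828, 0.0917]), np.float64(0.00255)) (array([-0.1032, -0.0926]), np.float64(0.00251)) (array([0.0908, 0.1017]), np.float64(0.00264))
bar -0.07014107958589504 0.004424686244685914 588
 catch z>.085 [-0.00027614 -0.10938803]
hand z 0.01 [[-0.012, -0.066], [0.01, 0.058]] 128
hand z -0.02 [[-0.012, -0.07], [0.011, 0.062]] 116
hand z -0.05 [[-0.034, -0.09], [0.035, 0.084]] 111
hand z -0.08 [[-0.037, -0.097], [0.035, 0.083]] 535
hand z -0.11 [[-0.035, -0.097], [0.034, 0.09]] 630
hand z -0.14 [[-0.036, -0.047], [0.035, 0.017]] 311
hand z -0.17 [[-0.042, -0.047], [0.038, 0.025]] 335
hand z -0.2 [[-0.044, -0.045], [0.04, 0.026]] 407
hand z -0.23 [[-0.042, -0.045], [0.039, 0.024]] 418
hand z -0.26 [[-0.042, -0.044], [0.038, 0.026]] 426
hand z -0.29 [[-0.064, -0.046], [0.021, 0.021]] 131
hand z -0.32 [[-0.069, -0.16], [-0.048, 0.03]] 473
hand z -0.35 [[-0.071, -0.161], [0.059, 0.04]] 641
hand z -0.38 [[-0.07, -0.16], [0.063, 0.032]] 825
hand z -0.41 [[-0.065, -0.163], [0.025, 0.012]] 365
```

Keeper is at (0.620, 0.097) with yaw 13°. The hand body is ±36 mm by ±94 mm and starts 73 mm behind the TCP. I'll use a 35° tilt and head to the board along a path in front of the rack.

>>> {"api": "move_arm", "payload": {"plan": [[0, 0, 0, -1, -0.88, 0, 93], [0, 0, 0, -1, -0.88, 0, 93], [0, 0, 0, -1, -0.88, 0, 93], [0, 0, 0, -1, -0.88, 0, 93], [0, 0, 0, -1, -0.88, 0, 93], [0, 0, 0, -1, -0.88, 0, 93], [0, 0, 0, -1, -0.88, 0, 93], [0, 0, 0, -1, -0.88, 0, 93], [0, 0, 0, -1, -0.88, 0, 93], [0, 0, 0, -1, -0.88, 0, 93]]}}

```text
t: 1.1
tool_pos: [0.3592, 0.2779, 0.2293]
orientation: [-0.512, -3.099, 0.001]
force: [0.9, 0.5, -0.6]
opening: 0.093
gripper_force: 0.0
```

>>> {"api": "move_arm", "payload": {"plan": [[0, 0, -0.27, -0.4, -1, 0, 93], [0, 0, -0.27, -0.4, -1, 0, 93], [0, 0, -0.27, -0.4, -1, 0, 93], [0, 0, -0.27, -0.4, -1, 0, 93], [0, 0, -0.27, -0.4, -1, 0, 93], [0, 0, -0.27, -0.4, -1, 0, 93], [0, 0, -0.27, -0.4, -1, 0, 93], [0, 0, -0.27, -0.4, -1, 0, 93], [0, 0, -0.27, -0.4, -1, 0, 93], [0, 0, -0.27, -0.4, -1, 0, 93]]}}

```text
t: 2.1
tool_pos: [0.4069, 0.0142, 0.2294]
orientation: [-0.069, -3.141, -0.0]
force: [0.5, 0.7, 0.7]
opening: 0.0931
gripper_force: 0.0
```

```bash
cat >> h.py <<'E'
def keeper(p):  # keeper frame -> world
    a=np.radians(13);R=np.array([[np.cos(a),-np.sin(a),0],[np.sin(a),np.cos(a),0],[0,0,1]])
    return R@np.array(p,float)+[.620,.097,0]
def Rt(yaw,tilt):  # tool leaning forward along world yaw
    b,t=np.radians([yaw,tilt]);d=np.array([np.cos(b),np.sin(b),0]);u=np.array([0,0,1.])
    z=np.sin(t)*d-np.cos(t)*u;x=-np.cos(t)*d-np.sin(t)*u
    return np.stack([x,np.cross(z,x),z],1)
def state():
    from plant import read_state
    s=read_state();R=Ro.from_rotvec(s["orientation"]).as_matrix()
    print("t",round(s["t"],2),"tcp",s["tool_pos"].round(4),"z",R[:,2].round(3),"y",R[:,1].round(3),"F",s["force"].round(1),"open",round(s["opening"],4),"grip",round(float(s["gripper_force"]),1),"q",s["q"].round(2))
    return s["tool_pos"],R
def to(R,tcp,Rg=None,p=None,tcpg=None):  # p = grasp point target
    Rg=R if Rg is None else Rg
    if tcpg is None: tcpg=np.array(p)+.008*Rg[:,2]
    print(" target tcp",np.round(tcpg,4)," turn u",(Ro.from_matrix(R.T@Rg).as_rotvec(degrees=True)/6).round(2)," shift before turn",(R.T@(tcpg-tcp)/.025).round(2)," after",(Rg.T@(tcpg-tcp)/.025).round(2))
E
python3 -c "
from h import *
t,R=state()
to(R,t,Rt(-2.7,35),p=[.480,-.276,.16])
"
```

```text
t 2.1 tcp [0.4069 0.0142 0.2294] z [-0.  0. -1.] y [0.044 0.999 0.   ] F [0.5 0.7 0.7] open 0.0931 grip 0.0 q [-0.09 -0.42  1.98  0.    1.57 -1.62]
 target tcp [ 0.4846 -0.2762  0.1534]  turn u [ 0.01 -5.84  0.03]  shift before turn [ -3.61 -11.47   3.04]  after [ -1.25 -11.46   4.58]
```

>>> {"api": "move_arm", "payload": {"plan": [[0, 0, 0, -0.36, -1, 0, 93], [0, 0, 0, -0.36, -1, 0, 93], [0, 0, 0, -0.36, -1, 0, 93], [0, 0, 0, -0.36, -1, 0, 93], [0, 0, 0, -0.36, -1, 0, 93], [0, 0, 0, -0.36, -1, 0, 93], [0, 0, 0, -0.36, -1, 0, 93], [0, 0, 0, -0.36, -1, 0, 93], [0, 0, 0, -0.36, -1, 0, 93], [0, 0, 0, -0.36, -1, 0, 93]]}}

```text
t: 3.1
tool_pos: [0.4856, -0.2395, 0.2291]
orientation: [-0.071, -3.14, -0.001]
force: [0.6, 0.7, -0.4]
opening: 0.0928
gripper_force: 0.0
```

>>> {"api": "move_arm", "payload": {"plan": [[0, -0.58, 0, 0, -0.15, 0, 93], [0, -0.58, 0, 0, -0.15, 0, 93], [0, -0.58, 0, 0, -0.15, 0, 93], [0, -0.58, 0, 0, -0.15, 0, 93], [0, -0.58, 0, 0, -0.15, 0, 93], [0, -0.58, 0, 0, -0.15, 0, 93], [0, -0.58, 0, 0, -0.15, 0, 93], [0, -0.58, 0, 0, -0.15, 0, 93], [0, -0.58, 0, 0, -0.15, 0, 93], [0, -0.58, 0, 0, -0.15, 0, 93]]}}

```text
t: 4.1
tool_pos: [0.4838, -0.2761, 0.2294]
orientation: [0.057, 2.531, -0.018]
force: [-0.2, 0.9, -0.4]
opening: 0.0929
gripper_force: 0.0
```

```bash
python3 -c "
from h import *
from plant import read_camera
t,R=state()
to(R,t,Rt(-2.7,35),p=[.480,-.276,.12])
c=read_camera('wrist');W=cloud(c);x,y,z=np.moveaxis(W,-1,0)
m=(abs(x-.5)<.09)&(abs(y+.276)<.06)&(z>.03)&(z<.065)
p=W[m];print(rect(W,m),np.median(p,0))
e=np.linalg.eigh(np.cov(p[:,:2].T))[1][:,1];print(np.degrees(np.arctan2(e[1],e[0])))
cv2.imwrite('pics/w1.png',c['frame'][:,:,::-1])
"
```

```text
t 4.1 tcp [ 0.4838 -0.2761  0.2294] z [ 0.572 -0.026 -0.82 ] y [ 0.045  0.999 -0.   ] F [-0.2  0.9 -0.4] open 0.0929 grip 0.0 q [-0.91 -0.46  2.14  0.51  1.1  -2.58]
 target tcp [ 0.4846 -0.2762  0.1134]  turn u [ 0.01 -0.01  0.02]  shift before turn [ 2.63 -0.    3.82]  after [ 2.64 -0.    3.82]
(array([ 495.4, -274.7]), array([107.2,  49.2]), 0.5, 3455) [ 0.47992148 -0.27406633  0.05112653]
178.64863439702367
```

View pics/w1.png

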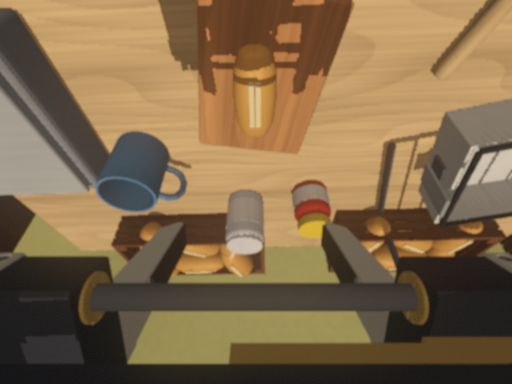

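The wrist view shows the roll centred on the closing line at (255,90), with the keeper and feet off to the right at (470,160). Joint 6 is close to its range, so I'll make a half turn about tool z first.

>>> {"api": "move_arm", "payload": {"plan": [[0, 0, 1, 0, 0, 0, 93], [0, 0, 1, 0, 0, 0, 93], [0, 0, 1, 0, 0, 0, 93], [0, 0, 1, 0, 0, 0, 93], [0, 0, 1, 0, 0, 0, 93], [0, 0, 1, 0, 0, 0, 93], [0, 0, 1, 0, 0, 0, 93], [0, 0, 1, 0, 0, 0, 93], [0, 0, 1, 0, 0, 0, 93], [0, 0, 1, 0, 0, 0, 93]]}}

```text
t: 5.15
tool_pos: [0.4839, -0.2757, 0.2293]
orientation: [1.347, 2.205, 0.39]
force: [-0.6, 0.2, 0.3]
opening: 0.0932
gripper_force: 0.0
```

>>> {"api": "move_arm", "payload": {"plan": [[0, 0, 1, 0, 0, 0, 93], [0, 0, 1, 0, 0, 0, 93], [0, 0, 1, 0, 0, 0, 93], [0, 0, 1, 0, 0, 0, 93], [0, 0, 1, 0, 0, 0, 93], [0, 0, 1, 0, 0, 0, 93], [0, 0, 1, 0, 0, 0, 93], [0, 0, 1, 0, 0, 0, 93], [0, 0, 1, 0, 0, 0, 93], [0, 0, 1, 0, 0, 0, 93]]}}

```text
t: 6.15
tool_pos: [0.4839, -0.2758, 0.2293]
orientation: [2.403, 1.309, 0.732]
force: [0.5, 0.7, 0.6]
opening: 0.0927
gripper_force: 0.0
```

>>> {"api": "move_arm", "payload": {"plan": [[0, 0, 1, 0, 0, 0, 93], [0, 0, 1, 0, 0, 0, 93], [0, 0, 1, 0, 0, 0, 93], [0, 0, 1, 0, 0, 0, 93], [0, 0, 1, 0, 0, 0, 93], [0, 0, 1, 0, 0, 0, 93], [0, 0, 1, 0, 0, 0, 93], [0, 0, 1, 0, 0, 0, 93], [0, 0, 1, 0, 0, 0, 93], [0, 0, 1, 0, 0, 0, 93]]}}

```text
t: 7.15
tool_pos: [0.4839, -0.2757, 0.2293]
orientation: [2.987, -0.074, 0.933]
force: [-0.2, -0.6, -0.5]
opening: 0.0928
gripper_force: 0.0
```

```bash
cat >> h.py <<'E'
_Rt=Rt
def Rt(yaw,tilt): return _Rt(yaw,tilt)@np.diag([-1,-1,1.])
E
python3 -c "
from h import *
t,R=state()
to(R,t,Rt(-1.5,35),p=[.479,-.2755,.09])
to(R,t,Rt(-1.5,35),p=[.479,-.2755,.044])
"
```

```text
t 7.15 tcp [ 0.4839 -0.2757  0.2293] z [ 0.569 -0.025 -0.822] y [-0.048 -0.999 -0.003] F [-0.2 -0.6 -0.5] open 0.0928 grip 0.0 q [-0.9  -0.46  2.13  0.5   1.1   0.57]
 target tcp [ 0.4836 -0.2756  0.0834]  turn u [ 0.1   0.05 -0.19]  shift before turn [-3.33  0.01  4.79]  after [-3.35 -0.    4.77]
 target tcp [ 0.4836 -0.2756  0.0374]  turn u [ 0.1   0.05 -0.19]  shift before turn [-4.38  0.02  6.3 ]  after [-4.41 -0.    6.28]
```

>>> {"api": "move_arm", "payload": {"plan": [[0, 0, -0.02, -0.33, 0, 0.48, 93], [0, 0, -0.02, -0.33, 0, 0.48, 93], [0, 0, -0.02, -0.33, 0, 0.48, 93], [0, 0, -0.02, -0.33, 0, 0.48, 93], [0, 0, -0.02, -0.33, 0, 0.48, 93], [0, 0, -0.02, -0.33, 0, 0.48, 93], [0, 0, -0.02, -0.33, 0, 0.48, 93], [0, 0, -0.02, -0.33, 0, 0.48, 93], [0, 0, -0.02, -0.33, 0, 0.48, 93], [0, 0, -0.02, -0.33, 0, 0.48, 93]]}}

```text
t: 8.15
tool_pos: [0.4847, -0.2769, 0.0829]
orientation: [2.979, -0.036, 0.933]
force: [-0.1, 0.6, 0.6]
opening: 0.0931
gripper_force: 0.0
```

>>> {"api": "move_arm", "payload": {"plan": [[0, 0, 0, -0.18, 0, 0.25, 93], [0, 0, 0, -0.18, 0, 0.25, 93], [0, 0, 0, -0.18, 0, 0.25, 93], [0, 0, 0, -0.18, 0, 0.25, 93], [0, 0, 0, -0.18, 0, 0.25, 93], [0, 0, 0, -0.18, 0, 0.25, 93], [0, 0, 0, 0, 0, 0, 93], [0, 0, 0, 0, 0, 0, 80], [0, 0, 0, 0, 0, 0, 70], [0, 0, 0, 0, 0, 0, 60]], "force": 15}}

```text
t: 9.15
tool_pos: [0.4842, -0.2777, 0.0384]
orientation: [2.978, -0.036, 0.934]
force: [0.1, 0.9, 0.0]
opening: 0.0735
gripper_force: 0.0
```

>>> {"api": "move_arm", "payload": {"plan": [[0, 0, 0, 0, 0, 0, 50], [0, 0, 0, 0, 0, 0, 40], [0, 0, 0, 0, 0, 0, 30], [0, 0, 0, 0, 0, 0, 30], [0, 0, 0, 0, 0, 0, 30], [0, 0, 0, 0, 0, 0, 30], [0, 0, 0, 0, 0, 0, 30], [0, 0, 0, 0, 0, 0, 30], [0, 0, 0, 0, 0, 0, 30], [0, 0, 0, 0, 0, 0, 30]], "force": 15}}

```text
t: 10.15
tool_pos: [0.484, -0.2773, 0.0379]
orientation: [2.979, -0.036, 0.933]
force: [-2.4, 2.3, 4.4]
opening: 0.0459
gripper_force: 15.0
```

```bash
python3 -c "
from h import *
t,R=state()
g=t-.008*R[:,2]
print('grasp',g)
for k in ([-.032-.17,-.035,.25],[-.032,-.035,.116],[-.032,-.035,.037]): to(R,t,Rt(13,35),p=keeper(k))
to(R,t,p=g+[0,0,.15])
"
```

```text
t 10.15 tcp [ 0.484  -0.2773  0.0379] z [ 0.57  -0.026 -0.821] y [-0.028 -1.     0.012] F [-2.4  2.3  4.4] open 0.0459 grip 15.0 q [-0.91 -0.16  2.28  0.71  0.72  0.21]
grasp [ 0.47942248 -0.27709871  0.04447291]
 target tcp [0.4355 0.0185 0.2434]  turn u [ 1.48  0.05 -1.93]  shift before turn [  2.91 -11.67  -8.16]  after [  5.35 -11.96  -6.29]
 target tcp [0.6012 0.0567 0.1094]  turn u [ 1.48  0.05 -1.93]  shift before turn [  5.27 -13.45  -0.02]  after [  7.84 -11.96   2.  ]
 target tcp [0.6012 0.0567 0.0304]  turn u [ 1.48  0.05 -1.93]  shift before turn [  3.46 -13.49   2.58]  after [  6.03 -11.96   4.59]
 target tcp [ 0.484  -0.2773  0.1879]  turn u [0. 0. 0.]  shift before turn [ 3.42  0.07 -4.93]  after [ 3.42  0.07 -4.93]
```

>>> {"api": "move_arm", "payload": {"plan": [[0, 0, 0, 0.17, 0, -0.25, 30], [0, 0, 0, 0.34, 0, -0.49, 30], [0, 0, 0, 0.34, 0, -0.49, 30], [0, 0, 0, 0.34, 0, -0.49, 30], [0, 0, 0, 0.34, 0, -0.49, 30], [0, 0, 0, 0.34, 0, -0.49, 30], [0, 0, 0, 0.34, 0, -0.49, 30], [0, 0, 0, 0.34, 0, -0.49, 30], [0, 0, 0, 0.34, 0, -0.49, 30], [0, 0, 0, 0.34, 0, -0.49, 30]]}}

```text
t: 11.15
tool_pos: [0.4838, -0.2756, 0.1808]
orientation: [2.979, -0.036, 0.933]
force: [0.8, -0.8, -1.2]
opening: 0.0461
gripper_force: 14.9
```

>>> {"api": "move_arm", "payload": {"plan": [[0, 0, 0, 0, -0.8, -0.1, 30], [0, 0, 0, 0, -0.8, -0.1, 30], [0.18, 0, -0.24, 0, -0.8, -0.1, 30], [0.18, 0, -0.24, 0, -0.8, -0.1, 30], [0.18, 0, -0.24, 0, -0.8, -0.1, 30], [0.18, 0, -0.24, 0, -0.8, -0.1, 30], [0.18, 0, -0.24, 0, -0.8, -0.1, 30], [0.18, 0, -0.24, 0, -0.8, -0.1, 30], [0.18, 0, -0.24, 0, -0.8, -0.1, 30], [0.18, 0, -0.24, 0, -0.8, -0.1, 30]]}}

```text
t: 12.15
tool_pos: [0.4574, -0.0766, 0.199]
orientation: [-2.92, -0.33, -0.913]
force: [-0.1, -0.8, -1.0]
opening: 0.0463
gripper_force: 14.9
```

```bash
cat >> h.py <<'E'
def inkeeper(p):
    a=np.radians(13);R=np.array([[np.cos(a),-np.sin(a),0],[np.sin(a),np.cos(a),0],[0,0,1]])
    return (np.asarray(p)-[.620,.097,0])@R
E
python3 -c "
from h import *
from plant import read_camera
t,R=state()
print('grasp in keeper',inkeeper(t-.008*R[:,2]))
for k in ([-.032-.17,-.035,.16],[-.032,-.035,.116],[-.032,-.035,.037]): to(R,t,Rt(13,35),p=keeper(k))
for n in('side','scene'):
  c=read_camera(n);np.savez(n+'1.npz',**c)
  W=cloud(c).reshape(-1,3);q=(W-t)@R;hsv=cv2.cvtColor(c['frame'],cv2.COLOR_RGB2HSV).reshape(-1,3)
  m=(np.linalg.norm(q,axis=1)<.09)&(hsv[:,0]>8)&(hsv[:,0]<30)&(hsv[:,1]>110)
  # long axis of roll in 3d
  p=W[m];e=np.linalg.eigh(np.cov(p.T))[1][:,2];print(n,len(p),p.mean(0),e,p.min(0),p.max(0))
cv2.imwrite('pics/s1.png',cv2.resize(c['frame'][100:300,150:400,::-1],None,fx=2.5,fy=2.5))
"
```

```text
t 12.15 tcp [ 0.4574 -0.0766  0.199 ] z [ 0.555  0.125 -0.822] y [ 0.223 -0.975  0.003] F [-0.1 -0.8 -1. ] open 0.0463 grip 14.9 q [-0.63 -0.85  2.42  0.48  1.19  0.62]
grasp in keeper [-0.20205908 -0.13249464  0.20559002]
 target tcp [0.4355 0.0185 0.1534]  turn u [ 0.03  0.05 -0.01]  shift before turn [-1.04 -3.91  1.49]  after [-1.04 -3.9   1.5 ]
 target tcp [0.6012 0.0567 0.1094]  turn u [ 0.03  0.05 -0.01]  shift before turn [ 3.55 -3.93  6.8 ]  after [ 3.52 -3.9   6.84]
 target tcp [0.6012 0.0567 0.0304]  turn u [ 0.03  0.05 -0.01]  shift before turn [ 1.76 -3.94  9.4 ]  after [ 1.71 -3.9   9.43]
side 93 [ 0.43718445 -0.09183013  0.19858263] [-0.99789457 -0.01562452  0.06294684] [ 0.39033637 -0.10362178  0.18522083] [ 0.51715655 -0.06508591  0.25381335]
scene 255 [ 0.48174838 -0.07235547  0.20972128] [-0.98262567 -0.10169149  0.1552599 ] [ 0.39349211 -0.09413318  0.18394967] [ 0.52722099 -0.04444491  0.26443609]
```

View pics/s1.png

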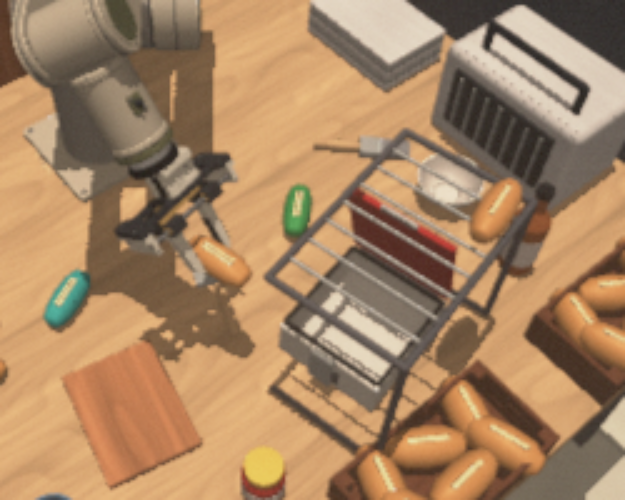

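The scene shows the roll held at (222,258) in the crop, level, between the board and the keeper. The lid is ahead and to the right. I'll go in low, biased to -y so the hand stays clear of the lid.

>>> {"api": "move_arm", "payload": {"plan": [[0, 0, 0, 0.05, -0.29, 0.36, 30], [0, 0, 0, 0.05, -0.29, 0.36, 30], [0, 0, 0, 0.05, -0.29, 0.36, 30], [0, 0, 0, 0.05, -0.29, 0.36, 30], [0, 0, 0, 0.05, -0.29, 0.36, 30], [0, 0, 0, 0.05, -0.29, 0.36, 30], [0, 0, 0, 0.05, -0.29, 0.36, 30], [0, 0, 0, 0.05, -0.29, 0.36, 30], [0, 0, 0, 0.05, -0.29, 0.36, 30], [0, 0, 0, 0.05, -0.29, 0.36, 30]]}}

```text
t: 13.25
tool_pos: [0.5021, 0.0065, 0.1313]
orientation: [-2.921, -0.327, -0.913]
force: [0.2, -0.0, -0.2]
opening: 0.0462
gripper_force: 14.9
```

```bash
python3 -c "
from h import *
from plant import read_camera
t,R=state()
print('grasp in keeper',inkeeper(t-.008*R[:,2]))
for k in ([-.032,-.06,.108],[-.032,-.042,.095]): to(R,t,Rt(13,35),p=keeper(k))
c=read_camera('side');W=cloud(c).reshape(-1,3)
hsv=cv2.cvtColor(c['frame'],cv2.COLOR_RGB2HSV).reshape(-1,3)
q=inkeeper(W)-[-.122,-.06,.131]
m=(abs(q[:,0])<.065)&(abs(q[:,1])<.03)&(abs(q[:,2])<.035)&(hsv[:,0]>8)&(hsv[:,0]<30)&(hsv[:,1]>110)
p=q[m];print(len(p),p.min(0),p.max(0))
for a in np.arange(-.06,.06,.02):
  s=p[(p[:,0]>a)&(p[:,0]<a+.02)]
  if len(s): print(round(a,2),s[:,2].min().round(3),s[:,2].max().round(3),s[:,1].min().round(3),len(s))
"
```

```text
t 13.25 tcp [0.5021 0.0065 0.1313] z [ 0.556  0.123 -0.822] y [ 0.22  -0.975  0.003] F [ 0.2 -0.  -0.2] open 0.0462 grip 14.9 q [-0.3  -0.68  2.46  0.38  0.86  0.87]
grasp in keeper [-0.13976878 -0.06161008  0.13789409]
 target tcp [0.6068 0.0324 0.1014]  turn u [ 0.05  0.05 -0.02]  shift before turn [ 2.86 -0.09  3.44]  after [ 2.85 -0.07  3.45]
 target tcp [0.6027 0.0499 0.0884]  turn u [ 0.05  0.05 -0.02]  shift before turn [ 2.57 -0.81  3.86]  after [ 2.55 -0.79  3.88]
82 [-0.05631471 -0.02516155 -0.01165752] [0.05172374 0.0094383  0.01041815]
-0.06 -0.01 0.01 -0.021 53
-0.04 -0.012 0.003 -0.023 10
0.0 -0.005 -0.005 -0.025 1
0.02 -0.009 0.006 -0.025 12
0.04 -0.004 0.004 -0.02 6
```

>>> {"api": "move_arm", "payload": {"plan": [[0, 0, 0, 0.29, 0, 0.34, 30], [0, 0, 0, 0.29, 0, 0.34, 30], [0, 0, 0, 0.29, 0, 0.34, 30], [0, 0, 0, 0.29, 0, 0.34, 30], [0, 0, 0, 0.29, 0, 0.34, 30], [0, 0, 0, 0.29, 0, 0.34, 30], [0, 0, 0, 0.29, 0, 0.34, 30], [0, 0, 0, 0.29, 0, 0.34, 30], [0, 0, 0, 0.29, 0, 0.34, 30], [0, 0, 0, 0.29, 0, 0.34, 30]]}}

```text
t: 14.3
tool_pos: [0.6077, 0.0299, 0.1027]
orientation: [-2.921, -0.327, -0.913]
force: [-0.6, 0.8, -0.5]
opening: 0.0461
gripper_force: 14.9
```

```bash
python3 -c "
from h import *
t,R=state()
print('grasp in keeper',inkeeper(t-.008*R[:,2]))
for k in ([-.032,-.042,.100],[-.032,-.042,.039]): to(R,t,Rt(13,35),p=keeper(k))
"
```

```text
t 14.3 tcp [0.6077 0.0299 0.1027] z [ 0.556  0.123 -0.822] y [ 0.221 -0.975  0.003] F [-0.6  0.8 -0.5] open 0.0461 grip 14.9 q [-0.16 -0.23  2.2   0.37  0.63  0.94]
grasp in keeper [-0.03160109 -0.06256087  0.10930131]
 target tcp [0.6027 0.0499 0.0934]  turn u [ 0.05  0.05 -0.02]  shift before turn [-0.22 -0.82  0.29]  after [-0.22 -0.82  0.3 ]
 target tcp [0.6027 0.0499 0.0324]  turn u [ 0.05  0.05 -0.02]  shift before turn [-1.61 -0.83  2.3 ]  after [-1.62 -0.82  2.29]
```

>>> {"api": "move_arm", "payload": {"plan": [[0, 0, 0, -0.06, -0.21, 0.08, 30], [0, 0, 0, -0.06, -0.21, 0.08, 30], [0, 0, 0, -0.06, -0.21, 0.08, 30], [0, 0, 0, -0.06, -0.21, 0.08, 30], [0, 0, 0, -0.22, 0, 0.31, 30], [0, 0, 0, -0.22, 0, 0.31, 30], [0, 0, 0, -0.22, 0, 0.31, 30], [0, 0, 0, -0.22, 0, 0.31, 30], [0, 0, 0, -0.22, 0, 0.31, 30], [0, 0, 0, -0.22, 0, 0.31, 30]]}}

```text
t: 15.3
tool_pos: [0.6011, 0.0506, 0.0345]
orientation: [-2.921, -0.328, -0.912]
force: [-0.1, 0.2, -0.8]
opening: 0.0462
gripper_force: 14.9
```

```bash
python3 -c "
from h import *
t,R=state()
print('grasp in keeper',inkeeper(t-.008*R[:,2]))
to(R,t,p=keeper([-.032,-.042,.0375]))
from plant import read_camera
c=read_camera('wrist');cv2.imwrite('pics/w2.png',c['frame'][:,:,::-1])
"
```

```text
t 15.3 tcp [0.6011 0.0506 0.0345] z [ 0.555  0.124 -0.823] y [ 0.221 -0.975  0.002] F [-0.1  0.2 -0.8] open 0.0462 grip 14.9 q [-0.12 -0.11  2.24  0.43  0.46  0.9 ]
grasp in keeper [-0.03335853 -0.0409167   0.04108413]
 target tcp [0.6027 0.0499 0.0309]  turn u [0. 0. 0.]  shift before turn [-0.04  0.04  0.15]  after [-0.04  0.04  0.15]
```

View pics/w2.png

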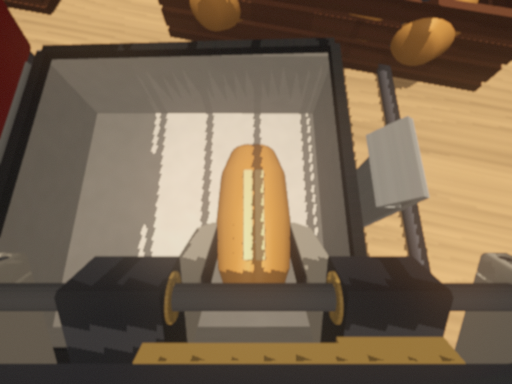

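The wrist view shows the roll (255,215) inside the box, clear of the walls on both sides. I'll lower the last 3 mm, release, and back out along the tool axis.

>>> {"api": "move_arm", "payload": {"plan": [[0, 0, 0, -0.04, 0, 0.06, 30], [0, 0, 0, -0.04, 0, 0.06, 30], [0, 0, 0, 0, 0, 0, 30], [0, 0, 0, 0, 0, 0, 48], [0, 0, 0, 0, 0, 0, 52], [0, 0, 0, 0, 0, 0, 56], [0, 0, 0, 0, 0, 0, 58], [0, 0, 0, 0, 0, 0, 58], [0, 0, 0, 0, 0, 0, 58], [0, 0, 0, 0, 0, 0, 58]]}}

```text
t: 16.35
tool_pos: [0.6014, 0.0508, 0.032]
orientation: [-2.921, -0.329, -0.913]
force: [-1.0, 0.2, -0.5]
opening: 0.0578
gripper_force: 0.0
```

>>> {"api": "move_arm", "payload": {"plan": [[0, 0, 0, 0, 0, -0.2, 58], [0, 0, 0, 0, 0, -0.4, 58], [0, 0, 0, 0, 0, -0.6, 58], [0, 0, 0, 0, 0, -0.8, 58], [0, 0, 0, 0, 0, -0.8, 58], [0, 0, 0, 0, 0, -0.8, 58], [0, 0, 0, 0, 0, -0.8, 40], [0, 0, 0, 0, 0, -0.8, 20], [0, 0, 0, 0, 0, -0.8, 0], [0, 0, 0, 0, 0, -0.8, 0]]}}

```text
t: 17.35
tool_pos: [0.5062, 0.0296, 0.1725]
orientation: [-2.921, -0.329, -0.913]
force: [0.7, 0.2, -0.1]
opening: 0.0306
gripper_force: 0.0
```

```bash
cat >> h.py <<'E'
def tip(t,R): # fingertip in keeper frame (mm)
    print("tip in keeper mm",(inkeeper(t+.011*R[:,2])*1000).round(1))
def tipto(t,R,k,tilt):  # fingertip target in keeper mm
    Rg=Rt(13,tilt); to(R,t,Rg,tcpg=keeper(np.array(k)/1000)-.011*Rg[:,2])
E
python3 -c "
from h import *
from plant import read_camera
t,R=state();tip(t,R)
tipto(t,R,[-122,130,165],35);tipto(t,R,[-68,130,160],40)
c=read_camera('wrist');cv2.imwrite('pics/w3.png',c['frame'][:,:,::-1])
c=read_camera('side');W=cloud(c);hsv=cv2.cvtColor(c['frame'],cv2.COLOR_RGB2HSV)
k=inkeeper(W);m=(abs(k[...,0])<.1)&(k[...,1]<.12)&(k[...,1]>0)&(k[...,2]>.08)&(k[...,2]<.28)&((hsv[...,0]<6)|(hsv[...,0]>174))&(hsv[...,1]>150)
p=k[m];v=np.linalg.eigh(np.cov(p.T))[1][:,0];print('lid n',v,p.mean(0),len(p))
"
```

```text
t 17.35 tcp [0.5062 0.0296 0.1725] z [ 0.556  0.124 -0.822] y [ 0.221 -0.975  0.003] F [ 0.7  0.2 -0.1] open 0.0306 grip 0.0 q [-0.22 -0.73  2.4   0.31  0.93  1.01]
tip in keeper mm [-119.8  -40.2  163.5]
 target tcp [0.4657 0.1948 0.174 ]  turn u [ 0.04  0.05 -0.01]  shift before turn [-0.05 -6.8  -0.13]  after [-0.04 -6.8  -0.1 ]
 target tcp [0.5176 0.2068 0.1684]  turn u [ 0.04  0.88 -0.01]  shift before turn [ 1.57 -6.81  1.26]  after [ 1.46 -6.8   1.44]
lid n [0.00666357 0.96360517 0.26724645] [-0.00349082  0.06659155  0.20096499] 593
```

View pics/w3.png

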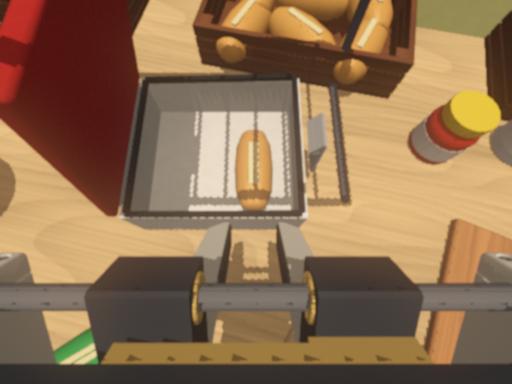

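The roll (253,168) lies in the box, released. The lid is still up, at the left of the image. I'll move to the back side of the lid with the fingers closed.

>>> {"api": "move_arm", "payload": {"plan": [[0, 0, 0, 0, -0.68, 0, 0], [0, 0, 0, 0, -0.68, 0, 0], [0, 0, 0, 0, -0.68, 0, 0], [0, 0, 0, 0, -0.68, 0, 0], [0, 0, 0, 0, -0.68, 0, 0], [0, 0, 0, 0, -0.68, 0, 0], [0, 0, 0, 0, -0.68, 0, 0], [0, 0, 0, 0, -0.68, 0, 0], [0, 0, 0, 0, -0.68, 0, 0], [0, 0, 0, 0, -0.68, 0, 0]]}}

```text
t: 18.45
tool_pos: [0.4689, 0.1964, 0.1702]
orientation: [-2.921, -0.33, -0.912]
force: [-0.3, -0.1, -0.6]
opening: 0.0006
gripper_force: 0.0
```

>>> {"api": "move_arm", "payload": {"plan": [[0, 0.09, 0, 0.16, 0, 0.13, 0], [0, 0.09, 0, 0.16, 0, 0.13, 0], [0, 0.09, 0, 0.16, 0, 0.13, 0], [0, 0.09, 0, 0.16, 0, 0.13, 0], [0, 0.09, 0, 0.16, 0, 0.13, 0], [0, 0.09, 0, 0.16, 0, 0.13, 0], [0, 0.09, 0, 0.16, 0, 0.13, 0], [0, 0.09, 0, 0.16, 0, 0.13, 0], [0, 0.09, 0, 0.16, 0, 0.13, 0], [0, 0.09, 0, 0.16, 0, 0.13, 0]]}}

```text
t: 19.45
tool_pos: [0.5199, 0.207, 0.1696]
orientation: [-2.865, -0.323, -1.047]
force: [1.0, -0.4, -0.1]
opening: 0.0005
gripper_force: 0.0
```

```bash
python3 -c "
from h import *
t,R=state();tip(t,R)
for k in ([-68,110,160],[-68,75,168],[-68,41,172],[-66,-10,165],[-66,-34,146]): tipto(t,R,k,40)
"
```

```text
t 19.45 tcp [0.5199 0.207  0.1696] z [ 0.629  0.141 -0.764] y [ 0.221 -0.975  0.003] F [ 1.  -0.4 -0.1] open 0.0005 grip 0.0 q [ 0.34 -0.58  2.37 -0.12  0.67  1.75]
tip in keeper mm [-65.7 129.6 161.2]
 target tcp [0.5221 0.1873 0.1684]  turn u [ 0.04 -0.02 -0.01]  shift before turn [-0.1   0.79 -0.02]  after [-0.1   0.79 -0.02]
 target tcp [0.53   0.1532 0.1764]  turn u [ 0.04 -0.02 -0.01]  shift before turn [ 0.11  2.19 -0.26]  after [ 0.1   2.19 -0.27]
 target tcp [0.5376 0.1201 0.1804]  turn u [ 0.04 -0.02 -0.01]  shift before turn [ 0.21  3.55 -0.38]  after [ 0.21  3.55 -0.39]
 target tcp [0.5511 0.0708 0.1734]  turn u [ 0.04 -0.02 -0.01]  shift before turn [ 0.1   5.59 -0.1 ]  after [ 0.09  5.59 -0.13]
 target tcp [0.5565 0.0474 0.1544]  turn u [ 0.04 -0.02 -0.01]  shift before turn [-0.39  6.55  0.48]  after [-0.4   6.55  0.46]
```

>>> {"api": "move_arm", "payload": {"plan": [[0, 0, 0, 0.01, 0.22, -0.03, 0], [0, 0, 0, 0.01, 0.22, -0.03, 0], [0, 0, 0, 0.01, 0.22, -0.03, 0], [0, 0, 0, 0.01, 0.22, -0.03, 0], [0, 0, 0, 0.01, 0.22, -0.03, 0], [0, 0, 0, 0.01, 0.22, -0.03, 0], [0, 0, 0, 0.01, 0.22, -0.03, 0], [0, 0, 0, 0.01, 0.22, -0.03, 0], [0, 0, 0, 0.01, 0.22, -0.03, 0], [0, 0, 0, 0.01, 0.22, -0.03, 0]]}}

```text
t: 20.45
tool_pos: [0.5289, 0.1522, 0.1772]
orientation: [-2.866, -0.323, -1.046]
force: [-1.0, 2.1, -0.4]
opening: 0.0003
gripper_force: 0.7
```

```bash
cat >> h.py <<'E'
def lid(name='side'):
    from plant import read_camera
    c=read_camera(name);W=cloud(c);hsv=cv2.cvtColor(c['frame'],cv2.COLOR_RGB2HSV)
    k=inkeeper(W);m=(abs(k[...,0])<.1)&(k[...,1]<.125)&(k[...,1]>-.12)&(k[...,2]>.07)&(k[...,2]<.285)&((hsv[...,0]<6)|(hsv[...,0]>174))&(hsv[...,1]>150)
    p=k[m];v=np.linalg.eigh(np.cov(p.T))[1][:,0];v*=np.sign(v[2]);print(name,'lid angle deg',np.degrees(np.arctan2(v[1],v[2])).round(2),'n',v.round(2),'mean',p.mean(0).round(3),'min',p.min(0).round(3),'max',p.max(0).round(3),len(p));return c
E
python3 -c "
from h import *
t,R=state();tip(t,R);lid()
for k in ([-68,41,172],[-66,-10,165],[-66,-34,146]): tipto(t,R,k,40)
"
```

```text
t 20.45 tcp [0.5289 0.1522 0.1772] z [ 0.628  0.141 -0.765] y [ 0.222 -0.975  0.003] F [-1.   2.1 -0.4] open 0.0003 grip 0.7 q [ 0.16 -0.65  2.39  0.06  0.7   1.48]
tip in keeper mm [-69.2  74.2 168.7]
side lid angle deg 61.08 n [0.   0.88 0.48] mean [-0.011  0.049  0.169] min [-0.09   0.003  0.078] max [0.085 0.101 0.253] 611
 target tcp [0.5376 0.1201 0.1804]  turn u [ 0.04 -0.02 -0.01]  shift before turn [ 0.12  1.33 -0.06]  after [ 0.12  1.33 -0.07]
 target tcp [0.5511 0.0708 0.1734]  turn u [ 0.04 -0.02 -0.01]  shift before turn [0.01 3.37 0.21]  after [0.   3.37 0.2 ]
 target tcp [0.5565 0.0474 0.1544]  turn u [ 0.04 -0.02 -0.01]  shift before turn [-0.48  4.33  0.8 ]  after [-0.48  4.33  0.78]
```

>>> {"api": "move_arm", "payload": {"plan": [[0, 0, 0, 0.01, 0.17, 0, 0], [0, 0, 0, 0.01, 0.17, 0, 0], [0, 0, 0, 0.01, 0.17, 0, 0], [0, 0, 0, 0.01, 0.17, 0, 0], [0, 0, 0, 0.01, 0.17, 0, 0], [0, 0, 0, 0.01, 0.17, 0, 0], [0, 0, 0, 0.01, 0.17, 0, 0], [0, 0, 0, 0.01, 0.17, 0, 0], [0, 0, 0, 0, 0.17, 0, 0], [0, 0, 0, 0, 0.17, 0, 0]]}}

```text
t: 21.5
tool_pos: [0.5398, 0.1111, 0.1785]
orientation: [-2.866, -0.323, -1.046]
force: [-0.1, 1.2, -0.1]
opening: 0.0004
gripper_force: 0.5
```

>>> {"api": "move_arm", "payload": {"plan": [[0, 0, 0, -0.01, 0.17, 0.02, 0], [0, 0, 0, -0.01, 0.17, 0.02, 0], [0, 0, 0, -0.01, 0.17, 0.02, 0], [0, 0, 0, -0.01, 0.17, 0.02, 0], [0, 0, 0, -0.01, 0.17, 0.02, 0], [0, 0, 0, -0.01, 0.17, 0.02, 0], [0, 0, 0, -0.01, 0.17, 0.02, 0], [0, 0, 0, -0.01, 0.17, 0.02, 0], [0, 0, 0, -0.01, 0.17, 0.02, 0], [0, 0, 0, -0.01, 0.17, 0.02, 0]]}}

```text
t: 22.5
tool_pos: [0.5505, 0.07, 0.1731]
orientation: [-2.866, -0.323, -1.046]
force: [-0.0, 0.8, 0.8]
opening: 0.0003
gripper_force: 0.3
```

```bash
python3 -c "
from h import *
t,R=state();tip(t,R);lid()
for k in ([-60,-34,146],[-20,-50,127],[0,-58,110]): tipto(t,R,k,40)
"
```

```text
t 22.5 tcp [0.5505 0.07   0.1731] z [ 0.628  0.141 -0.765] y [ 0.221 -0.975  0.003] F [-0.   0.8  0.8] open 0.0003 grip 0.3 q [-0.1  -0.62  2.38  0.31  0.73  1.08]
tip in keeper mm [-66.7 -10.7 164.7]
side lid angle deg 32.2 n [-0.    0.53  0.85] mean [-0.036 -0.027  0.162] min [-0.092 -0.068  0.074] max [0.091 0.089 0.189] 239
 target tcp [0.5623 0.0488 0.1544]  turn u [ 0.04 -0.02 -0.01]  shift before turn [-0.27  0.93  0.75]  after [-0.27  0.93  0.74]
 target tcp [0.6049 0.0422 0.1354]  turn u [ 0.04 -0.02 -0.01]  shift before turn [0.46 1.56 2.36]  after [0.46 1.57 2.35]
 target tcp [0.6262 0.0389 0.1184]  turn u [ 0.04 -0.02 -0.01]  shift before turn [0.64 1.88 3.4 ]  after [0.64 1.89 3.39]
```

>>> {"api": "move_arm", "payload": {"plan": [[0, 0, 0, -0.03, 0.09, 0.07, 0], [0, 0, 0, -0.03, 0.09, 0.07, 0], [0, 0, 0, -0.03, 0.09, 0.07, 0], [0, 0, 0, -0.03, 0.09, 0.07, 0], [0, 0, 0, -0.03, 0.09, 0.07, 0], [0, 0, 0, -0.03, 0.09, 0.07, 0], [0, 0, 0, -0.03, 0.09, 0.07, 0], [0, 0, 0, -0.03, 0.09, 0.08, 0], [0, 0, 0, -0.03, 0.1, 0.08, 0], [0, 0, 0, 0, 0.1, 0.08, 0]]}}

```text
t: 23.55
tool_pos: [0.562, 0.0491, 0.1546]
orientation: [-2.866, -0.323, -1.046]
force: [-0.8, -0.7, -0.1]
opening: 0.0004
gripper_force: 0.3
```

>>> {"api": "move_arm", "payload": {"plan": [[0, 0, 0, 0.07, 0.06, 0.16, 0], [0, 0, 0, 0.07, 0.06, 0.16, 0], [0, 0, 0, 0.07, 0.06, 0.16, 0], [0, 0, 0, 0.07, 0.06, 0.16, 0], [0, 0, 0, 0.07, 0.06, 0.16, 0], [0, 0, 0, 0.07, 0.06, 0.16, 0], [0, 0, 0, 0.07, 0.06, 0.16, 0], [0, 0, 0, 0.07, 0.06, 0.16, 0], [0, 0, 0, 0.07, 0.06, 0.16, 0], [0, 0, 0, 0.07, 0.06, 0.16, 0]]}}

```text
t: 24.55
tool_pos: [0.6038, 0.0433, 0.1354]
orientation: [-2.866, -0.323, -1.046]
force: [-0.1, 0.1, 1.1]
opening: 0.0005
gripper_force: 0.2
```

```bash
python3 -c "
from h import *
t,R=state();tip(t,R);c=lid();lid('scene')
for k in ([0,-60,110],[4,-68,98],[8,-75,92]): tipto(t,R,k,40)
cv2.imwrite('pics/s2.png',cv2.resize(c['frame'][90:290,180:430,::-1],None,fx=2.5,fy=2.5))
"
```

```text
t 24.55 tcp [0.6038 0.0433 0.1354] z [ 0.628  0.141 -0.765] y [ 0.221 -0.975  0.003] F [-0.1  0.1  1.1] open 0.0005 grip 0.2 q [-0.16 -0.35  2.28  0.44  0.6   0.9 ]
tip in keeper mm [-20.8 -48.7 127. ]
side lid angle deg 12.85 n [-0.01  0.22  0.97] mean [-0.031 -0.037  0.116] min [-0.092 -0.094  0.083] max [0.09  0.097 0.132] 386
scene lid angle deg 12.96 n [0.01 0.22 0.97] mean [ 0.03  -0.006  0.108] min [-0.081 -0.092  0.075] max [0.093 0.101 0.134] 336
 target tcp [0.6266 0.0369 0.1184]  turn u [ 0.04 -0.01 -0.01]  shift before turn [0.2  0.45 1.06]  after [0.2  0.45 1.05]
 target tcp [0.6323 0.0301 0.1064]  turn u [ 0.04 -0.01 -0.01]  shift before turn [0.01 0.77 1.53]  after [0.01 0.77 1.53]
 target tcp [0.6378 0.0241 0.1004]  turn u [ 0.04 -0.01 -0.01]  shift before turn [-0.02  1.04  1.82]  after [-0.02  1.05  1.81]
```

View pics/s2.png

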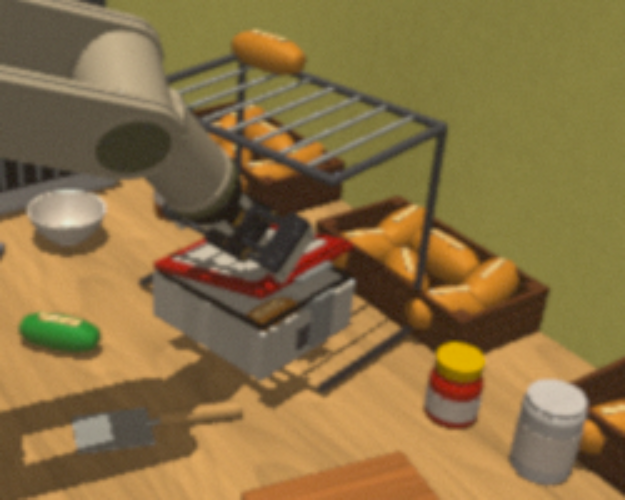

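The side view shows the lid nearly down at (255,265), with the fingers resting on it under the rack and the roll visible inside. I'll bring the tip to the press point, then descend slowly.

>>> {"api": "move_arm", "payload": {"plan": [[0, 0, 0, 0.02, 0.07, 0.12, 0], [0, 0, 0, 0.02, 0.07, 0.12, 0], [0, 0, 0, 0.02, 0.07, 0.12, 0], [0, 0, 0, 0.02, 0.07, 0.12, 0], [0, 0, 0, 0.02, 0.07, 0.12, 0], [0, 0, 0, 0.02, 0.07, 0.12, 0], [0, 0, 0, 0.02, 0.07, 0.12, 0], [0, 0, 0, 0.02, 0.07, 0.12, 0], [0, 0, 0, 0.02, 0.07, 0.12, 0], [0, 0, 0, 0.02, 0.07, 0.12, 0]]}}

```text
t: 25.65
tool_pos: [0.6301, 0.0312, 0.1157]
orientation: [-2.866, -0.323, -1.046]
force: [-0.4, 0.0, -0.2]
opening: 0.0006
gripper_force: 0.2
```

```bash
python3 -c "
from h import *
t,R=state();tip(t,R);lid()
tipto(t,R,[4,-68,98],40)
"
```

```text
t 25.65 tcp [0.6301 0.0312 0.1157] z [ 0.628  0.141 -0.765] y [ 0.221 -0.975  0.003] F [-0.4  0.  -0.2] open 0.0006 grip 0.2 q [-0.18 -0.23  2.22  0.5   0.55  0.82]
tip in keeper mm [  2.2 -66.4 107.3]
side lid angle deg 5.61 n [-0.   0.1  1. ] mean [-0.044 -0.029  0.097] min [-0.092 -0.099  0.078] max [0.088 0.096 0.108] 389
 target tcp [0.6323 0.0301 0.1064]  turn u [ 0.04 -0.01 -0.01]  shift before turn [-0.18  0.06  0.33]  after [-0.18  0.07  0.33]
```

>>> {"api": "move_arm", "payload": {"plan": [[0, 0, 0, -0.02, 0, 0.025, 0], [0, 0, 0, -0.02, 0, 0.025, 0], [0, 0, 0, -0.02, 0, 0.025, 0], [0, 0, 0, -0.02, 0, 0.025, 0], [0, 0, 0, -0.02, 0, 0.025, 0], [0, 0, 0, -0.02, 0, 0.025, 0], [0, 0, 0, -0.02, 0, 0.025, 0], [0, 0, 0, -0.02, 0, 0.025, 0], [0, 0, 0, -0.02, 0, 0.025, 0], [0, 0, 0, -0.02, 0, 0.025, 0]]}}

```text
t: 26.7
tool_pos: [0.6307, 0.0309, 0.1087]
orientation: [-2.866, -0.323, -1.048]
force: [-5.3, -1.9, 7.4]
opening: 0.0001
gripper_force: 3.8
```

```bash
python3 -c "
from h import *
t,R=state();tip(t,R);lid()
"
```

```text
t 26.7 tcp [0.6307 0.0309 0.1087] z [ 0.63   0.14  -0.764] y [ 0.221 -0.975  0.003] F [-5.3 -1.9  7.4] open 0.0001 grip 3.8 q [-0.18 -0.21  2.22  0.52  0.53  0.8 ]
tip in keeper mm [  2.6 -66.8 100.3]
side lid angle deg 3.13 n [-0.01  0.05  1.  ] mean [-0.046 -0.033  0.091] min [-0.091 -0.101  0.077] max [0.089 0.097 0.1  ] 433
```

>>> {"api": "move_arm", "payload": {"plan": [[0, 0, 0, -0.014, 0, 0.014, 0], [0, 0, 0, -0.014, 0, 0.014, 0], [0, 0, 0, -0.014, 0, 0.014, 0], [0, 0, 0, -0.014, 0, 0.014, 0], [0, 0, 0, -0.014, 0, 0.014, 0], [0, 0, 0, -0.014, 0, 0.014, 0], [0, 0, 0, -0.014, 0, 0.014, 0], [0, 0, 0, -0.014, 0, 0.014, 0], [0, 0, 0, -0.014, 0, 0.014, 0], [0, 0, 0, -0.014, 0, 0.014, 0]]}}

```text
t: 27.75
tool_pos: [0.6309, 0.0305, 0.1048]
orientation: [-2.865, -0.323, -1.051]
force: [-8.1, -3.4, 13.3]
opening: 0.0003
gripper_force: 6.2
```

```bash
python3 -c "
from h import *
t,R=state();tip(t,R);lid()
"
```

```text
t 27.75 tcp [0.6309 0.0305 0.1048] z [ 0.631  0.14  -0.763] y [ 0.221 -0.975  0.004] F [-8.1 -3.4 13.3] open 0.0003 grip 6.2 q [-0.18 -0.21  2.22  0.53  0.52  0.79]
tip in keeper mm [  2.8 -67.3  96.4]
side lid angle deg 2.25 n [-0.    0.04  1.  ] mean [-0.045 -0.033  0.089] min [-0.091 -0.1    0.078] max [0.089 0.098 0.097] 416
```

>>> {"api": "move_arm", "payload": {"plan": [[0, 0, 0, -0.012, 0, 0.008, 0], [0, 0, 0, -0.012, 0, 0.008, 0], [0, 0, 0, -0.012, 0, 0.008, 0], [0, 0, 0, -0.012, 0, 0.008, 0], [0, 0, 0, -0.012, 0, 0.008, 0], [0, 0, 0, -0.012, 0, 0.008, 0], [0, 0, 0, -0.012, 0, 0.008, 0], [0, 0, 0, -0.012, 0, 0.008, 0], [0, 0, 0, -0.012, 0, 0.008, 0], [0, 0, 0, -0.012, 0, 0.008, 0]]}}

```text
t: 28.8
tool_pos: [0.6308, 0.0305, 0.1023]
orientation: [-2.864, -0.322, -1.054]
force: [-0.9, -0.3, 8.0]
opening: 0.0003
gripper_force: 4.5
```

```bash
python3 -c "
from h import *
t,R=state();tip(t,R);lid()
"
```

```text
t 28.8 tcp [0.6308 0.0305 0.1023] z [ 0.632  0.14  -0.762] y [ 0.221 -0.975  0.004] F [-0.9 -0.3  8. ] open 0.0003 grip 4.5 q [-0.18 -0.2   2.23  0.54  0.51  0.78]
tip in keeper mm [  2.7 -67.3  93.9]
side lid angle deg 1.63 n [-0.    0.03  1.  ] mean [-0.047 -0.033  0.087] min [-0.093 -0.118  0.077] max [0.088 0.097 0.197] 431
```

>>> {"api": "move_arm", "payload": {"plan": [[0, 0, 0, -0.01, 0, 0.01, 0], [0, 0, 0, -0.01, 0, 0.01, 0], [0, 0, 0, -0.01, 0, 0.01, 0], [0, 0, 0, -0.01, 0, 0.01, 0], [0, 0, 0, -0.01, 0, 0.01, 0], [0, 0, 0, -0.01, 0, 0.01, 0], [0, 0, 0, -0.01, 0, 0.01, 0], [0, 0, 0, -0.01, 0, 0.01, 0], [0, 0, 0, -0.01, 0, 0.01, 0], [0, 0, 0, -0.01, 0, 0.01, 0]]}}

```text
t: 29.85
tool_pos: [0.6309, 0.0303, 0.0993]
orientation: [-2.864, -0.322, -1.055]
force: [-0.3, -0.7, 9.9]
opening: 0.0004
gripper_force: 5.2
```

```bash
python3 -c "
from h import *
t,R=state();tip(t,R);lid()
"
```

```text
t 29.85 tcp [0.6309 0.0303 0.0993] z [ 0.633  0.139 -0.761] y [ 0.22  -0.975  0.005] F [-0.3 -0.7  9.9] open 0.0004 grip 5.2 q [-0.18 -0.2   2.23  0.54  0.51  0.77]
tip in keeper mm [  2.7 -67.5  90.9]
side lid angle deg 0.23 n [-0.01  0.    1.  ] mean [-0.047 -0.031  0.085] min [-0.097 -0.102  0.074] max [0.091 0.098 0.153] 417
```

>>> {"api": "move_arm", "payload": {"plan": [[0, 0, 0, -0.009, 0, 0.01, 0], [0, 0, 0, -0.009, 0, 0.01, 0], [0, 0, 0, -0.009, 0, 0.01, 0], [0, 0, 0, -0.009, 0, 0.01, 0], [0, 0, 0, -0.009, 0, 0.01, 0], [0, 0, 0, -0.009, 0, 0.01, 0], [0, 0, 0, 0, 0, 0, 0], [0, 0, 0, 0, 0, 0, 0], [0, 0, 0, 0, 0, 0, 0], [0, 0, 0, 0, 0, 0, 0]]}}

```text
t: 30.9
tool_pos: [0.6312, 0.0302, 0.0979]
orientation: [-2.864, -0.322, -1.056]
force: [-5.8, -1.0, 14.7]
opening: 0.0006
gripper_force: 7.7
```

```bash
python3 -c "
from h import *
t,R=state();tip(t,R);lid()
"
```

```text
t 30.9 tcp [0.6312 0.0302 0.0979] z [ 0.634  0.139 -0.761] y [ 0.22  -0.975  0.005] F [-5.8 -1.  14.7] open 0.0006 grip 7.7 q [-0.18 -0.19  2.23  0.55  0.5   0.76]
tip in keeper mm [  3.  -67.7  89.5]
side lid angle deg -0.28 n [-0. -0.  1.] mean [-0.048 -0.034  0.084] min [-0.096 -0.1    0.075] max [0.092 0.099 0.15 ] 434
```

>>> {"api": "move_arm", "payload": {"plan": [[0, 0, 0, -0.012, 0, 0.008, 0], [0, 0, 0, -0.012, 0, 0.008, 0], [0, 0, 0, -0.012, 0, 0.008, 0], [0, 0, 0, 0, 0, 0, 0], [0, 0, 0, 0, 0, 0, 0], [0, 0, 0, 0.02, 0, -0.025, 0], [0, 0, 0, 0.02, 0, -0.025, 0], [0, 0, 0, 0.02, 0, -0.025, 0], [0, 0, 0, 0.02, 0, -0.025, 0], [0, 0, 0, 0.02, 0, -0.025, 0]]}}

```text
t: 31.95
tool_pos: [0.6291, 0.0305, 0.0984]
orientation: [-2.865, -0.322, -1.05]
force: [3.2, 0.4, 4.7]
opening: 0.0005
gripper_force: 2.3
```

>>> {"api": "move_arm", "payload": {"plan": [[0, 0, 0, 0.06, 0, -0.1, 0], [0, 0, 0, 0.1, 0, -0.2, 0], [0, 0, 0, 0.1, 0, -0.3, 0], [0, 0, 0, 0.1, 0, -0.4, 0], [0, 0, 0, 0, 0, -0.6, 0], [0, 0, 0, 0, 0, -0.6, 0], [0, 0, 0, 0, 0, -0.6, 0], [0, 0, 0, 0, 0, -0.6, 0], [0, 0, 0, 0, 0, -0.6, 0], [0, 0, 0, 0, 0, -0.6, 0]]}}

```text
t: 32.95
tool_pos: [0.5612, 0.0162, 0.1905]
orientation: [-2.866, -0.323, -1.044]
force: [-0.7, 0.2, 1.0]
opening: 0.0005
gripper_force: 0.0
```

```bash
python3 -c "
from h import *
t,R=state();tip(t,R);c=lid();s=lid('scene')
i=[cv2.resize(x['frame'][a:a+100,b:b+130,::-1],None,fx=3,fy=3) for x,a,b in((c,160,220),(s,170,235))]
cv2.imwrite('pics/s3.png',np.hstack(i))
"
```

```text
t 32.95 tcp [0.5612 0.0162 0.1905] z [ 0.627  0.141 -0.766] y [ 0.222 -0.975  0.002] F [-0.7  0.2  1. ] open 0.0005 grip 0.0 q [-0.26 -0.59  2.33  0.42  0.81  0.89]
tip in keeper mm [-68.4 -65.5 182.1]
side lid angle deg 0.03 n [-0.01  0.    1.  ] mean [-0.03  -0.036  0.084] min [-0.092 -0.1    0.075] max [0.093 0.098 0.089] 609
scene lid angle deg 0.02 n [0. 0. 1.] mean [ 0.012 -0.02   0.084] min [-0.086 -0.098  0.074] max [0.093 0.102 0.091] 627
```

View pics/s3.png

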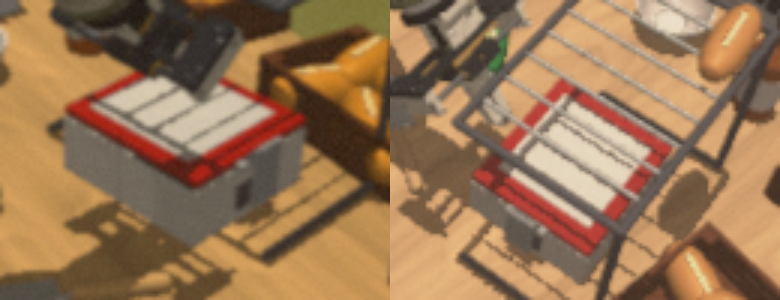

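Both views show the lid flat and shut, at about 0.0° with the arm clear. An uncaught lid would sit at 1.1° or more. I'll back off a little further, confirm, and hand in.

>>> {"api": "move_arm", "payload": {"plan": [[0, 0, 0, 0, 0, -0.2, 0], [0, 0, 0, 0, 0, -0.2, 0], [0, 0, 0, 0, 0, -0.2, 0], [0, 0, 0, 0, 0, -0.2, 0], [0, 0, 0, 0, 0, -0.2, 0], [0, 0, 0, 0, 0, -0.2, 0], [0, 0, 0, 0, 0, 0, 0], [0, 0, 0, 0, 0, 0, 0], [0, 0, 0, 0, 0, 0, 0], [0, 0, 0, 0, 0, 0, 0]]}}

```text
t: 34.05
tool_pos: [0.5435, 0.012, 0.2133]
orientation: [-2.866, -0.323, -1.045]
force: [0.3, 0.4, 0.1]
opening: 0.0005
gripper_force: 0.0
```

```bash
python3 -c "
from h import *
from plant import close_job
state();lid();print(close_job())
"
```

```text
t 34.05 tcp [0.5435 0.012  0.2133] z [ 0.628  0.141 -0.765] y [ 0.222 -0.975  0.002] F [0.3 0.4 0.1] open 0.0005 grip 0.0 q [-0.29 -0.69  2.35  0.41  0.89  0.89]
side lid angle deg -0.01 n [-0.01 -0.    1.  ] mean [-0.027 -0.034  0.084] min [-0.092 -0.1    0.075] max [0.09  0.097 0.089] 632
the job is handed in; nothing more can be done
None
```

The roll is lying in the keeper and the red lid stays shut on its catch (about 0° with the arm clear), pressed at no more than about 16 N in the force readings, and I handed the job in at 34 s.

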